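Fetch the spare stone from under the drawer flap

TASK

Pull the drawer of the grey unit all the way out to its stop, then lift the hinged metal flap inside it well up and take out the spare sharpening stone that lies hidden underneath. Hold the stone out level, about 15 cm above the middle of the black rubber mat, and finish there still holding it in the gripper, with the drawer left fully out and everything else on the bench left where it stands.

Things in the scene. Friction and masses are not known exactly. Their poses are not given: they have to be found in the camera images.
- unit: Low grey-painted steel drawer unit, fixed to the bench, 240 deep (x) x 216 wide (y) x 114 high (z). Origin: foot of its front face, middle of its width; its x axis points into the unit, away from the drawer's opening direction; y to the unit's left side. One drawer fills its front. A flat round grinding wheel, 100 across and 18 thick, is fixed on its top towards the back.
- drawer (a joint): The drawer's slide: 0 m shut, 0.15 m fully out at its stop; it moves along the unit's -x. Its runners are stiff: it takes about 7 N to move and stays where it is left, so do not shove it back in while working on the flap. It starts shut or up to 12 mm out.
- drawer_handle (a point): Middle of the drawer's dark steel bar handle; moves with the drawer. The bar is round, 11 thick, 100 long along the unit's y, 86 above the bench, and stands 35 off the front panel's face. The panel is 210 wide and 12 thick, from 22 to 98 above the bench, in front of the unit's face. With drawer value q the handle is at unit x = -0.047 - q, y = 0.
- bay_floor (a point): Middle of the floor of the drawer's wide left bay, which lies under the flap; moves with the drawer (unit x = 0.059 - q, y = 0.0275). The floor is 30 above the bench, the walls reach up to 67; the bay is 118 long (x, right behind the front panel) and 130 wide (y). Beside it on the right is an open narrow bay, 50 wide, with a small loose steel collar in it, which may stay there.
- flap (a joint): Hinge of the aluminium flap over the drawer's wide bay: 0 rad shut (level), grows as the front edge rises and swings up and away from the front of the drawer towards the unit, 1.57 upright, 2.0 at its stop. The hinge is stiff: the flap stays at any angle where it is left; about 1.5 N at the fin moves it.
- flap_hinge (a point): Middle of the flap's hinge line, at the rear of the wide bay, 68 above the bench; the line runs along the unit's y. Flap: 112 long from hinge to free front edge, 138 wide, 4 thick (top face 72 above the bench when shut). With drawer value q it is at unit x = 0.118 - q, y = 0.0275.
- flap_fin (a point): Middle of the top of the black fin that serves to lift the flap; moves with the flap. The fin stands 24 up from the flap's top face, is 12 thick along the unit's y (grip it across this) and 16 long, centred 94 from the hinge, 18 from the free edge. Its top is 96 above the bench when shut, 28 above the hinge line.
- stone: The spare sharpening stone, a plain brick-coloured block 80 (its x) x 40 (its y) x 22 (its z) mm, 0.14 to 0.28 kg; origin: centre of its underside. It lies loose and flat on the floor (30 above the bench) of the wide bay under the flap, its length roughly along the unit's x (within 0.1 rad), at least 30 clear on each long side; it rides with the drawer.
- mat_mid (a point): Middle of the top face of the black rubber mat, 140 x 110 x 4 mm, fixed flat on the bench.
- oil: Bystander: clear plastic oil bottle, 54 across, 150 high; origin centre of underside.
- grit: Bystander: jar with paper label and steel cap, 66 across, 85 high; origin centre of underside.
- mug: Bystander: white mug, 80 across, 90 high; origin centre of underside.
- driver: Bystander: screwdriver lying on the bench, along its x.
- brush: Bystander: brush lying on the bench, along its x.
- oldstone: Bystander: large worn grey stone lying in the open on the bench, 160 x 62 x 30 mm; not the spare.
Not all that is in view belongs to the job. There is more than one size of the part that bears mat_mid; the job needs the larger.

How it is judged (in metres and radians):
On the way, in this order (a step that is already met when the one before it is completed fails the run):
1. the drawer is pulled out to its stop (value of joint drawer above 0.14 m), for 0.2 s.
2. the flap is lifted well up, the drawer still out (value of joint flap above 1.1 rad and value of joint drawer above 0.13 m), for 0.2 s.
3. the stone is drawn out above the drawer, held by the fingers (height (world z) of stone above 0.1 m and contact force between the fingers and stone above 1 N), for 0.2 s.
At the end, for the whole second after the job is handed in: The stone is held still by the fingers alone, its underside 100 to 220 mm above the bench and its middle within 50 mm (horizontally) of the mat's middle, level within 0.26 rad, resting on nothing else, with the drawer still at least 130 mm out (all of step 3 and height (world z) of stone below 0.22 m and horizontal distance between stone and mat_mid below 0.05 m and angle between stone's own z axis and vertical below 0.26 rad and contact force between stone and unit below 0.2 N and linear speed of stone below 0.03 m/s and value of joint drawer above 0.13 m and contact force between stone and oil below 0.2 N and contact force between stone and grit below 0.2 N and contact force between stone and mug below 0.2 N and contact force between stone and driver below 0.2 N and contact force between stone and brush below 0.2 N and contact force between stone and oldstone below 0.2 N); the arm keeps its last pose, push and grip.
It fails at once if the oil bottle or the grit jar or the mug is shifted more than 30 mm (distance of any of oil, grit, mug from where it was at the start of the episode above 0.03 m).
It fails at once if the screwdriver or the large worn stone is shifted more than 30 mm (distance of any of driver, oldstone from where it was at the start of the episode above 0.03 m).
It fails at once if the brush is shifted more than 30 mm (distance of brush from where it was at the start of the episode above 0.03 m).
It also fails if it takes over 72 s, if anything falls off the work surface, if the arm or the gripper's body presses on something with over 40 N, if the wrist force passes 120 N, or if a joint passes its speed limit or range.

ROBOT

A 6-joint arm with a two-finger parallel gripper is mounted at the origin on the work surface. World frame = base frame: x ahead of the robot, y to its left, z up, the work surface at z = 0. Lengths are in mm, angles in degrees, forces in N, time in s.
With the tool pointing down it reaches from about 325 to 900 mm from the base axis. Payload 6.1 kg.
Tool frame: the origin (TCP) lies on the centre line of the jaws, within the pads' length; the fingertips stand 11 mm ahead of it and the grasp point (between the pads) lies 8 mm behind it (ctrl.tip_extent is the distance from the TCP to the fingertips, in mm); z points along the fingers, y is the line along which they close (so a half turn about z gives the same grasp; the last joint's range is limited). The gripper opens to 85 mm and grips with 20 to 120 N. Pads are 22 mm wide; open, the fingers measure 114 mm over their backs; the gripper's body (76 mm by 85 mm) begins 54 mm behind the grasp point. The pads swing forward as they close: fully open they stand 13 mm farther back than shut.
Start: joints at [-70.365, 12.628, 87.462, -0, 79.91, -7.225], TCP at [282.377, -557.565, 242.3] pointing down, gripper open.
Joint ranges: [-170.65, 170.65], [-52.31, 119.04], [5.05, 147.46], [-71.25, 251.25], [11.57, 151.72], [-153.62, 153.62]. Speed limits (degrees/s): [147.25, 147.25, 172.46, 180, 180, 180].

INTERFACE

Orientations are given as [roll, pitch, yaw] about the fixed x, y, z axes, in that order (R = Rz(yaw) Ry(pitch) Rx(roll)).
In Python, from bench import ctrl gives the robot as it stands. Calls block until the motion is done:
- ctrl.move_ptp(position, orientation): joint-space move of the TCP to a pose.
- ctrl.move_linear(position, ori=None, rate=150, threshold=None): straight line of the TCP; ori=None keeps the orientation; rate is the mean speed in mm/s. With threshold (N) it stops when the force on the tool has changed by that much, and returns True; else False.
- ctrl.move_j(angles): joint-space move.
- ctrl.grip(opening, force=None): finger opening in mm; force is the grip in N (None keeps the last); returns when the fingers have stopped.
- ctrl.pause(seconds).
- ctrl.inverse_kinematics(position, orientation): joint angles nearest the present ones, or None.
- ctrl.get_state(): the state.
- ctrl.camera(name): name is "scene" or "top"; returns (picture, depth): 384x512x3 uint8, blue, green, red; 384x512 float32, mm along the optical axis (not along the pixel's ray), 0 where there is no reading.
- ctrl.camera_params(name): a dict with "mtx" (3x3 intrinsics, pixels), "T" (4x4, takes a point from camera to world coordinates). Camera axes: x right, y up, looking along -z (the intrinsics and any distortion apply to the point x, -y, -z); pixel columns grow to the right and rows downward; lengths in mm; the calibration is good to about 2 mm. A picture is of the moment at which its call begins. camera_params takes no time and is no camera call.
A pose or a line that the arm cannot do raises ctrl.PlanningError and nothing moves.
- ctrl.finish_job(): hands the job in; it is judged then, once.
The state is a dict: "time_s": time; "q": joint angles; "joint_vel": joint speeds; "joint_efforts": joint torques, N m; "ee_pos": TCP position; "tool_rot": TCP orientation; "contact_force": force on the tool from outside, world axes, zero at the start; "torque": the same for the moment, N m; "opening": finger opening in mm; "gripper_force": force on a finger pad.
Only numpy, scipy, OpenCV 4.12 (cv2) and the standard library are available. Lean on these libraries where they do the work, as an engineer would, in place of code of your own. Each camera call takes 0.05 s, during which the arm holds its last target. There are 200 camera calls.

## Working session

There is one attempt and no reset: what is moved stays moved. The work goes in short steps, each a Python script; the robot and the scene stay as the last script left them, time stands still between calls to the robot, and variables do not carry over. Pictures are saved under pics/ and viewed, at most 10 in all, crops included, and the job is handed in when it is done.

```bash
ls; mkdir -p pics
cat > h.py <<'E'
import numpy as np, cv2
from bench import ctrl
def cloud(name):
    im,d=ctrl.camera(name); P=ctrl.camera_params(name); K=P["mtx"]; T=np.array(P["T"])
    v,u=np.mgrid[0:d.shape[0],0:d.shape[1]]
    p=np.stack([(u-K[0][2])/K[0][0]*d,-(v-K[1][2])/K[1][1]*d,-d],-1)
    return im,d,p@T[:3,:3].T+T[:3,3]
E
python3 - <<'E'
from h import *
ims=[]
for n in("scene","top"):
    im,d,W=cloud(n); cv2.imwrite(f"pics/{n}.png",im); np.savez(f"/tmp/{n}.npz",im=im,d=d,W=W)
    P=ctrl.camera_params(n); print(n,P,(d>0).mean())
E
```

```text
pics
scene {'mtx': array([[397.79481965,   0.        , 251.82800782],
       [  0.        , 397.79481965, 197.8277461 ],
       [  0.        ,   0.        ,   1.        ]]), 'T': array([[-6.64573105e-01, -5.73729829e-01,  4.78724003e-01,
         1.06866429e+03],
       [ 7.47168234e-01, -5.02457757e-01,  4.35058424e-01,
         5.56514533e+02],
       [-9.06740689e-03,  6.46815496e-01,  7.62592615e-01,
         9.42678061e+02],
       [ 0.00000000e+00,  0.00000000e+00,  0.00000000e+00,
         1.00000000e+00]])} 0.9958953857421875
top {'mtx': array([[355.45150939,   0.        , 261.79603943],
       [  0.        , 355.45150939, 198.84010043],
       [  0.        ,   0.        ,   1.        ]]), 'T': array([[-8.81357418e-04,  9.93780084e-01, -1.11356940e-01,
         4.11790259e+02],
       [-9.99946667e-01, -2.02170877e-03, -1.01280037e-02,
         6.96939546e+01],
       [-1.02901396e-02,  1.11342075e-01,  9.93728864e-01,
         1.03808915e+03],
       [ 0.00000000e+00,  0.00000000e+00,  0.00000000e+00,
         1.00000000e+00]])} 0.9956614176432291
```

View pics/scene.png

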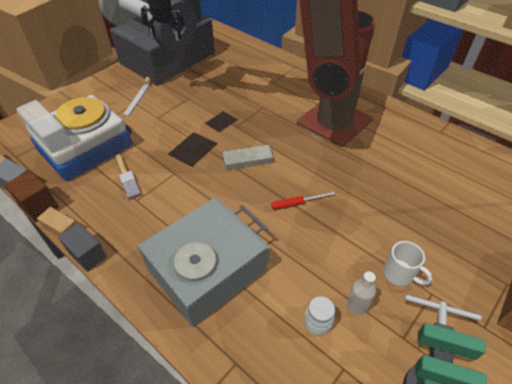

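View pics/top.png

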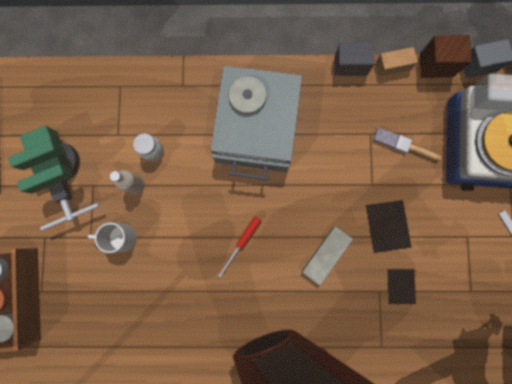

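The scene view shows the unit at (205,258), its handle at (252,220), the oldstone at (248,157), the driver at (303,201) and the large mat at (193,149). In the top view the unit is at (257,118), the handle at (248,173), the large mat at (388,226) and the driver at (240,245), in front of the drawer. Next I measure these positions.

Run:
```python
import numpy as np, cv2
R={}
for n in("scene","top"):
    z=np.load(f"/tmp/{n}.npz"); im,W=z["im"],z["W"].astype(float); R[n]=(im,W)
    X,Y,Z=W[...,0],W[...,1],W[...,2]
    reg=np.zeros(Z.shape,bool)
    if n=="top": reg[55:190,200:310]=1
    else: reg[195:325,130:280]=1
    m=reg&(abs(Z-114)<7)
    pts=W[m]; print(n,"top z med",np.median(pts[:,2]),cv2.minAreaRect(pts[:,:2].astype(np.float32)), len(pts))
    # handle
    h=reg&(Z>70)&(Z<100)&(X<np.percentile(pts[:,0],1)-5)
    hp=W[h]
    print(" below-top pts",len(hp)); 
    # mats
    g=im.max(-1)<60
    k,l,s,c=cv2.connectedComponentsWithStats((g&(abs(Z)<15)).astype(np.uint8))
    for i in range(1,k):
        if s[i,4]>150:
            p=W[l==i]; print(" dark",c[i],s[i,4],np.median(p,0).round(1),cv2.minAreaRect(p[:,:2].astype(np.float32)))
    # all things standing above bench within region
    o=(Z>6)&(X>150)&(X<950)&(abs(Y)<800)
    k,l,s,c=cv2.connectedComponentsWithStats(o.astype(np.uint8))
    for i in range(1,k):
        if s[i,4]>80:
            p=W[l==i]; print(" obj",c[i].round(),s[i,4],p.min(0).round(),p.max(0).round())
```

```text
scene top z med 115.09535619500065 ((747.655517578125, 92.88832092285156), (219.41197204589844, 241.6544952392578), 82.2657470703125) 5986
 below-top pts 259
 dark [220.85714286 121.24675325] 231 [ 277.5 -312.4    4.4] ((276.46881103515625, -312.548095703125), (91.45450592041016, 67.21648406982422), 0.6343439817428589)
 dark [192.5472973  149.42905405] 592 [ 452.  -274.9    5.7] ((448.38629150390625, -280.7486572265625), (132.35491943359375, 105.79959106445312), 8.70976734161377)
 obj [159.  41.] 3547 [ 150. -800.    6.] [ 338. -486.  392.]
 obj [330.  46.] 4953 [150. -29. 247.] [245. 136. 528.]
 obj [134. 101.] 122 [ 338. -709.    6.] [ 487. -606.   13.]
 obj [ 79. 137.] 6491 [ 517. -726.    6.] [ 827. -247.  193.]
 obj [194. 146.] 330 [ 373. -345.    6.] [ 502. -224.   12.]
 obj [247. 156.] 866 [ 284. -175.    6.] [446. -32.  38.]
 obj [ 52. 210.] 2607 [ 893. -693.    7.] [ 950. -138.  106.]
 obj [293. 201.] 329 [304.  87.   6.] [475. 203.  30.]
 obj [205. 257.] 9790 [557. -30.   6.] [882. 216. 139.]
 obj [405. 264.] 1422 [365. 433.   6.] [456. 561.  95.]
 obj [361. 294.] 855 [512.
[... 977 characters left out ...]
2. 143.] 758 [ 412. -440.    6.] [ 738.   70. 1038.]
 obj [148. 147.] 613 [412.  70.   6.] [ 703.  434. 1038.]
 obj [127. 181.] 561 [412.  70.   6.] [ 597.  532. 1038.]
 obj [395. 229.] 369 [ 376. -340.    6.] [ 514.   70. 1038.]
 obj [375. 219.] 84 [ 412. -280.    6.] [ 491.   70. 1038.]
 obj [506. 219.] 85 [ 433. -637.    6.] [ 493. -606.   11.]
 obj [244. 238.] 383 [307.  70.   6.] [ 476.  204. 1038.]
 obj [114. 237.] 962 [377.  70.   6.] [ 457.  562. 1038.]
 obj [326. 255.] 1340 [ 286. -171.    6.] [ 447.   70. 1038.]
 obj [ 21. 296.] 2950 [150.  70.   6.] [ 412.  800. 1038.]
 obj [  3. 268.] 137 [301. 770.  60.] [363. 796.  89.]
 obj [290. 362.] 4977 [150. -50. 250.] [ 412.  135. 1038.]
```

```bash
cat >> h.py <<'E'
a=np.radians(-7.8); UX=np.array([np.cos(a),np.sin(a),0]); UY=np.array([-np.sin(a),np.cos(a),0])
C=np.array([749.,93.6,0]); O=C-120*UX
def unit(W): return np.stack([(W-O)@UX,(W-O)@UY,W[...,2]],-1)
def U(x,y,z): return O+x*UX+y*UY+np.array([0,0,z])
E
python3 - <<'E'
from h import *
for n in("scene","top"):
    z=np.load(f"/tmp/{n}.npz"); V=unit(z["W"].astype(float)); 
    m=(V[...,0]<-20)&(V[...,0]>-90)&(abs(V[...,1])<90)&(V[...,2]>60)&(V[...,2]<110)
    p=V[m]; print(n,len(p),p.min(0),p.max(0),np.median(p,0))
    b=p[(p[:,0]<-38)]; print(len(b),b.min(0),b.max(0),np.median(b,0), np.polyfit(b[:,1],b[:,0],1))
    m=(V[...,0]<-2)&(V[...,0]>-30)&(abs(V[...,1])<100)&(V[...,2]>85)&(V[...,2]<105)
    p=V[m];print("panel",np.percentile(p,[3,50,97],axis=0).round(1))
print(O,ctrl.get_state())
E
```

```text
scene 189 [-54.84142043 -53.86359456  83.49319452] [-20.83886876  55.30926205  96.05977245] [-46.12330147   5.49165677  91.00616794]
153 [-54.84142043 -53.86359456  83.49319452] [-38.25223843  55.30926205  95.85420107] [-47.06649341   5.49165677  91.34030174] [ 6.63958402e-03 -4.73294437e+01]
panel [[-27.2 -92.5  89.4]
 [-10.9   6.8  98.9]
 [ -7.2  93.4 102. ]]
top 210 [-52.73954147 -54.40238465  84.49623687] [-20.02619606  55.11210133  98.36262237] [-46.33144985   0.8606527   91.54609752]
172 [-52.73954147 -54.40238465  84.49623687] [-39.15044197  55.11210133  98.36262237] [-47.50439304   0.29361381  91.67227687] [-5.49143464e-04 -4.73253410e+01]
panel [[-23.3 -92.6  86.4]
 [ -9.2   1.5  98.7]
 [ -2.4  92.3 102.1]]
[630.11025914 109.88586869   0.        ] {'time_s': 0.1, 'q': array([-7.03676250e+01,  1.26732893e+01,  8.75199285e+01, -1.04192889e-03,
        7.99110509e+01, -7.22437633e+00]), 'joint_vel': array([ 0.09040111, -0.1161124 , -0.01294714,  0.13282796,  0.07851738,
        0.01470483]), 'joint_efforts': array([ 5.23987637e-04, -4.98240030e+01, -3.90548444e+01, -1.12550215e-04,
        5.62324640e-03, -2.43383511e-05]), 'ee_pos': array([ 282.16604713, -557.07706323,  241.27424305]), 'tool_rot': array([-1.79896430e+02, -1.20949887e-02,  2.68569238e+01]), 'contact_force': array([-0.63343667,  0.12419006,  0.20880275]), 'torque': array([ 0.01046661, -0.00206076,  0.05767484]), 'gripper_force': 0.0, 'opening': 85.69094085009876}
```

Both views put the handle at unit x ≈ -47 and z ≈ 86–91 (bar top), so q ≈ 0. Next: check the driver's clearance, then grip the handle and pull.

```bash
cat >> h.py <<'E'
def rep(t=""):
    s=ctrl.get_state(); print(t,round(s["time_s"],1),s["ee_pos"].round(1),s["tool_rot"].round(1),"F",s["contact_force"].round(1),"op",round(s["opening"],1),"g",round(s["gripper_force"],1)); return s
E
python3 - <<'E'
from h import *
for n in("scene","top"):
    z=np.load(f"/tmp/{n}.npz"); V=unit(z["W"].astype(float)); im=z["im"].astype(int)
    m=(im[...,2]>130)&(im[...,1]<60)&(V[...,0]>-350)&(V[...,0]<-100)&(V[...,2]<60)&(abs(V[...,1])<150)
    p=V[m]; print(n,p.min(0),p.max(0)); q=p[p[:,0]>-165]; print(q.min(0),q.max(0))
ori=None
for yaw in(82.2,-97.8):
    j=ctrl.inverse_kinematics(U(-47,0,160),[180,0,yaw]); print(yaw,j)
    if j is not None and (ori is None or abs(j[5])<abs(best[5])): ori=[180,0,yaw];best=j
print(ori)
ctrl.grip(30,60)
ctrl.move_ptp(U(-47,0,170),ori); rep()
print(ctrl.move_linear(U(-47,0,78),rate=100,threshold=8)); rep()
ctrl.grip(0,60); rep()
im,_=ctrl.camera("scene"); cv2.imwrite("pics/grip.png",cv2.resize(im[130:330,110:360],None,fx=2.4,fy=2.4))
E
```

```text
scene [-249.89351939  -38.20131507    3.88022483] [-152.12840645   12.92584639   29.99352296]
[-164.62059917  -38.20131507   14.36567176] [-152.12840645  -24.25805546   29.36107561]
top [-243.74000608  -44.76038624   18.35413237] [-156.15161783    5.95176349   30.39267624]
[-164.95733397  -44.36826173   20.31258763] [-156.15161783  -27.04400988   29.09792868]
82.2 [ 3.67713749e+00  1.26180655e+01  9.66109780e+01 -2.54444375e-14
  7.07709564e+01  1.14771375e+01]
-97.8 None
[180, 0, 82.2]
 3.3 [583.8 115.4 170.1] [180.    0.   82.1] F [0.3 0.5 0.1] op 30.1 g 0.0
False
 4.4 [584.3 116.3  78.9] [179.9  -0.   82.2] F [ 0.1 -0.   0.2] op 30.3 g 0.0
 4.7 [583.6 116.4  79. ] [180.   -0.   82.2] F [-3.6  0.1  5.7] op 9.1 g 58.6
```

The fingers hold the bar at opening 9.1 mm. The driver's end lies near unit x -154 with z ≤ 29, and the panel reaches about -160, so contact would be a few mm at most. I pull to about 147 mm.

Run:
```python
from h import *
p=ctrl.get_state()["ee_pos"]
for d in (110,147.5):
    ctrl.move_linear(p-d*UX,rate=70); s=rep(d)
ctrl.pause(.3); rep()
im,d,W=cloud("top"); cv2.imwrite("pics/pull.png",im); np.savez("/tmp/t2.npz",im=im,W=W)
im,d,W2=cloud("scene"); np.savez("/tmp/s2.npz",im=im,W=W2); cv2.imwrite("pics/pulls.png",cv2.resize(im[120:340,110:360],None,fx=2.4,fy=2.4))
for w in(W,W2):
    V=unit(w); m=(V[...,0]>-200)&(V[...,0]<-130)&(V[...,1]>45)&(V[...,1]<100)&(V[...,2]>93)&(V[...,2]<106)
    print(np.percentile(V[m],[3,50,97],axis=0).round(1))
    m=(V[...,0]>-145)&(V[...,0]<-100)&(abs(V[...,1]-27)<20)&(V[...,2]>88)&(V[...,2]<106); print("fin",np.percentile(V[m],[3,50,97],axis=0).round(1) if m.any() else None)
```

```text
110 6.5 [475.9 131.1  79.1] [179.8  -0.   82.2] F [ 4.9 -0.5 -5.1] op 9.3 g 58.5
147.5 7.1 [438.  136.2  79.1] [179.9   0.   82.2] F [ 3.3 -1.4 -2.6] op 8.7 g 58.9
 7.4 [438.  136.3  79.1] [180.    0.   82.2] F [ 5.1 -2.  -3.6] op 9.0 g 58.9Traceback (most recent call last):
  File "<stdin>", line 10, in <module>
    return _quantile_unchecked(
        a, q, axis, out, overwrite_input, method, keepdims, weights)
    return _ureduce(a,
                    func=_quantile_ureduce_func,
    ...<5 lines>...
                    overwrite_input=overwrite_input,
                    method=method)
    r = func(a, **kwargs)
    result = _quantile(arr,
                       quantiles=q,
    ...<2 lines>...
                       out=out,
                       weights=wgt)
    slices_having_nans = np.isnan(arr[-1, ...])
                                  ~~~^^^^^^^^^
IndexError: index -1 is out of bounds for axis 0 with size 0
```

View pics/pulls.png

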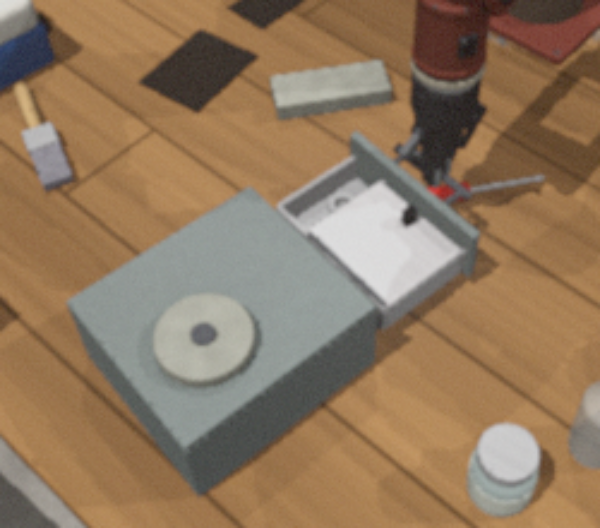

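The crop shows the drawer out, the white flap shut with its black fin at (408,214), and the driver's handle just in front of the panel. I release the bar, back off and measure the fin.

Run:
```python
from h import *
ctrl.grip(28,60)
p=ctrl.get_state()["ee_pos"]
ctrl.move_linear(p+[0,0,110],rate=150)
ctrl.move_ptp([400,0,260],[180,0,82.2]); rep()
for n in("top","scene"):
    im,d,W=cloud(n); cv2.imwrite(f"pics/{n}3.png",im); V=unit(W); np.savez(f"/tmp/{n}3.npz",im=im,W=W)
    def b(name,m):
        if m.sum()>3: print(n,name,m.sum(),np.percentile(V[m],[2,50,98],axis=0).round(1).tolist())
    x,y,z=V[...,0],V[...,1],V[...,2]
    b("panel",(x>-185)&(x<-140)&(y>45)&(y<110)&(z>94)&(z<106))
    b("bar",(x>-215)&(x<-180)&(abs(y)<60)&(z>80)&(z<102))
    dark=im.max(-1)<75
    b("fin",(x>-150)&(x<-95)&(abs(y-27)<30)&(z>84)&(z<106)&dark)
    b("findark",(x>-150)&(x<-95)&(abs(y-27)<30)&(z>60)&(z<106)&dark)
    b("flap",(x>-145)&(x<-20)&(abs(y-27)<80)&(z>66)&(z<82)&(im.min(-1)>130))
    r=(im[...,2]>130)&(im[...,1]<60); b("driver",r&(x>-350)&(x<-100)&(z<60)&(abs(y)<150))
```

```text
9.4 [399.8   0.4 258.9] [-179.9   -0.    82.1] F [-0.   0.6  0.8] op 27.9 g 0.0
top panel 101 [[-157.7, 47.0, 97.1], [-151.8, 76.1, 99.7], [-145.8, 103.0, 103.1]]
top bar 184 [[-197.8, -51.7, 87.1], [-192.1, 0.0, 91.7], [-181.5, 51.9, 96.1]]
top fin 7 [[-128.1, 24.1, 94.6], [-123.6, 26.3, 98.5], [-120.5, 27.3, 100.3]]
top findark 7 [[-128.1, 24.1, 94.6], [-123.6, 26.3, 98.5], [-120.5, 27.3, 100.3]]
top flap 2035 [[-137.7, -39.8, 69.5], [-82.3, 26.5, 73.5], [-28.4, 94.6, 77.1]]
top driver 106 [[-249.0, -31.8, 17.4], [-225.4, -7.6, 25.3], [-179.8, 10.3, 30.8]]
scene panel 93 [[-159.0, 46.0, 94.5], [-151.9, 76.6, 99.1], [-146.9, 104.4, 103.1]]
scene bar 146 [[-198.8, -52.2, 84.5], [-191.7, 1.9, 91.6], [-182.8, 52.9, 95.2]]
scene fin 23 [[-131.8, 27.3, 84.7], [-123.5, 31.4, 94.5], [-115.0, 33.7, 100.4]]
scene findark 28 [[-131.7, 27.3, 79.0], [-123.6, 31.5, 92.8], [-115.1, 33.7, 100.3]]
scene flap 1678 [[-138.9, -40.3, 68.6], [-80.8, 33.7, 73.3], [-29.9, 95.5, 76.6]]
scene driver 26 [[-226.9, -19.0, 20.8], [-217.4, -5.6, 25.3], [-210.1, 0.6, 29.2]]
```

The bar is at -192, so q ≈ 145. The fin is at (-122, 28) with its top at ≈ 97, and the hinge is at x ≈ -27. The driver is untouched. I grip the fin and swing it along the arc, leaning the tool part of the way.

```bash
cat >> h.py <<'E'
from scipy.spatial.transform import Rotation as Ro
def lean(phi,yaw=-7.8): return (Ro.from_rotvec(np.radians(phi)*UY)*Ro.from_euler("xyz",[180,0,yaw],degrees=True)).as_euler("xyz",degrees=True)
HX=-27.5
def arc(th,r=94.5,h=22):
    t=np.radians(th); return U(HX-r*np.cos(t)+h*np.sin(t),28,68+r*np.sin(t)+h*np.cos(t))
E
cat > plan.py <<'E'
from h import *
for yaw in(-7.8,172.2):
  for ph in (0,20,35,50):
    th=min(95,ph*1.9); print(yaw,ph,[None if j is None else j.round(0).tolist() for j in [ctrl.inverse_kinematics(arc(th),lean(ph,yaw))]])
E
python3 plan.py
```

```text
-7.8 0 [[8.0, 10.0, 108.0, -0.0, 62.0, 106.0]]
-7.8 20 [[5.0, 24.0, 86.0, 4.0, 89.0, 102.0]]
-7.8 35 [[3.0, 40.0, 66.0, 6.0, 109.0, 101.0]]
-7.8 50 [[2.0, 60.0, 41.0, 9.0, 129.0, 102.0]]
172.2 0 [[8.0, 10.0, 108.0, 0.0, 62.0, -74.0]]
172.2 20 [[5.0, 24.0, 86.0, 4.0, 89.0, -78.0]]
172.2 35 [[3.0, 40.0, 66.0, 6.0, 109.0, -79.0]]
172.2 50 [[2.0, 60.0, 41.0, 9.0, 129.0, -78.0]]
```

Run:
```python
from h import *
Y=172.2
ctrl.grip(45,25)
ctrl.move_ptp(arc(0)+[0,0,70],lean(0,Y)); 
print(ctrl.move_linear(arc(0),rate=80,threshold=6)); rep()
ctrl.grip(0,25); rep("grip")
for th in range(10,61,10):
    ctrl.move_linear(arc(th),lean(th*50/95,Y),rate=60)
    s=rep(th)
    if np.linalg.norm(s["contact_force"])>20: break
im,_=ctrl.camera("scene"); cv2.imwrite("pics/lift.png",cv2.resize(im[120:340,110:360],None,fx=2.4,fy=2.4))
```

```text
False
 12.0 [513.6 154.2  90.5] [1.800e+02 1.000e-01 1.722e+02] F [-0.3 -1.2 -0.4] op 45.2 g 0.0
grip 12.4 [513.4 153.8  90.6] [-180.     0.   172.2] F [-1.9 -3.3  4.1] op 11.4 g 29.9
10 12.8 [518.2 153.1 105.5] [-180.    -5.2  172.2] F [-0.1 -2.5  0.3] op 11.1 g 29.3
20 13.2 [525.9 152.1 120.3] [-180.   -10.5  172.2] F [-0.7 -4.2  0.2] op 11.1 g 29.0
30 13.7 [536.1 150.7 133.7] [-180.   -15.7  172.2] F [-0.3 -4.7 -0.6] op 11.5 g 28.7
40 14.1 [548.4 149.1 145. ] [-179.9  -21.   172.2] F [-0.5 -5.8 -1.9] op 11.3 g 28.3
50 14.5 [562.6 147.2 154. ] [-179.9  -26.3  172.2] F [-2.4 -5.7 -1.4] op 11.1 g 28.0
60 15.0 [578.4 145.  160.4] [-179.9  -31.5  172.2] F [-1.9 -6.1 -0.8] op 11.1 g 27.7
```

View pics/lift.png

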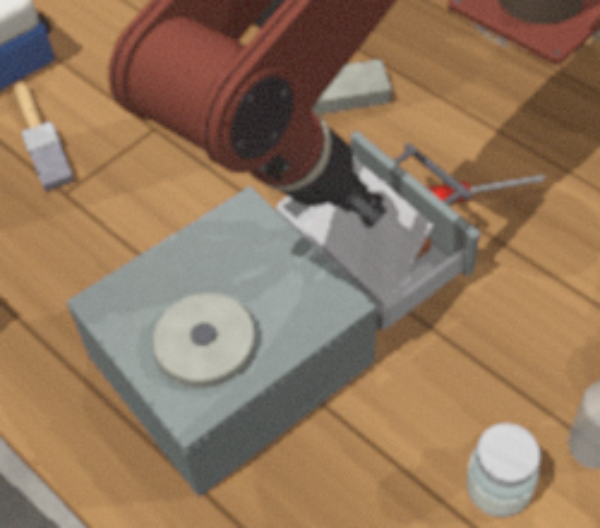

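The flap follows at about 60°, with a brick-red edge of the stone showing at (428,240). I continue to 110°, release, back off and look down from the top.

Run:
```python
from h import *
Y=172.2
for th in (70,80,90,100,108):
    ctrl.move_linear(arc(th),lean(min(50,th*50/95),Y),rate=60); s=rep(th)
    if np.linalg.norm(s["contact_force"])>20: break
ctrl.pause(.2)
ctrl.grip(40,25)
s=rep("open"); z=Ro.from_euler("xyz",s["tool_rot"],degrees=True).as_matrix()[:,2]
ctrl.move_linear(s["ee_pos"]-60*z,rate=120)
p=ctrl.get_state()["ee_pos"]; 
ctrl.move_linear([p[0],p[1],max(p[2],290)],rate=150)
ctrl.move_ptp([450,-120,280],lean(0,Y)); rep()
for n in("top","scene"):
    im,d,W=cloud(n); V=unit(W); np.savez(f"/tmp/{n}4.npz",im=im,W=W)
    cv2.imwrite(f"pics/{n}4.png",cv2.resize(im[60:260,150:400],None,fx=2.4,fy=2.4) if n=="top" else im)
    def b(name,m):
        if m.sum()>3: print(n,name,m.sum(),np.percentile(V[m],[2,50,98],axis=0).round(1).tolist())
    x,y,z=V[...,0],V[...,1],V[...,2]
    b("bar",(x>-215)&(x<-180)&(abs(y)<60)&(z>80)&(z<102))
    for lo in(80,110,140,160): b(f"flap>{lo}",(x>-80)&(x<70)&(abs(y-27)<75)&(z>max(lo,122))&(z<lo+30))
    i=im.astype(int); red=(i[...,2]>i[...,1]+25)&(i[...,2]>i[...,0]+30)&(x>-150)&(x<-25)&(y>-40)&(y<95)&(z<80)
    b("stone",red)
    if red.sum()>20:
        t=red&(z>44); print(cv2.minAreaRect(V[t][:,:2].astype(np.float32)))
```

```text
70 15.4 [594.8 142.8 163.9] [-179.9  -36.7  172.2] F [-2.8 -6.4 -1.4] op 11.3 g 27.5
80 15.9 [611.7 140.5 164.6] [-179.9  -42.   172.1] F [-2.7 -7.5 -0.9] op 11.3 g 27.2
90 16.3 [628.5 138.2 162.4] [-179.9  -47.2  172.1] F [-3.1 -7.  -0.2] op 11.0 g 26.9
100 16.8 [644.6 136.1 157.3] [-179.9  -49.8  172.1] F [-1.2 -8.1 -0.8] op 11.5 g 26.5
108 17.1 [656.6 134.4 151.3] [-179.9  -49.8  172.1] F [-2.  -7.4 -0.4] op 11.0 g 26.1
open 17.7 [656.4 135.3 151.4] [179.9 -49.9 172.3] F [-0.3  0.1 -0.3] op 40.1 g 0.0Traceback (most recent call last):
  File "<stdin>", line 11, in <module>
bench.PlanningError: the arm cannot follow that straight line within its joint ranges
```

Run:
```python
from h import *
Y=172.2
s=rep()
ctrl.move_ptp(U(40,20,300),lean(20,Y)); rep()
ctrl.move_ptp([450,-120,280],lean(0,Y)); rep()
for n in("top","scene"):
    im,d,W=cloud(n); V=unit(W); np.savez(f"/tmp/{n}4.npz",im=im,W=W)
    cv2.imwrite(f"pics/{n}4.png",cv2.resize(im[60:260,150:400],None,fx=2.4,fy=2.4) if n=="top" else im)
    def b(name,m):
        if m.sum()>3: print(n,name,m.sum(),np.percentile(V[m],[2,50,98],axis=0).round(1).tolist())
    x,y,z=V[...,0],V[...,1],V[...,2]
    b("bar",(x>-215)&(x<-180)&(abs(y)<60)&(z>80)&(z<102))
    for lo in(122,150,165): b(f"flap>{lo}",(x>-80)&(x<70)&(abs(y-27)<75)&(z>lo)&(z<200))
    i=im.astype(int); red=(i[...,2]>i[...,1]+25)&(i[...,2]>i[...,0]+30)&(x>-150)&(x<-25)&(y>-40)&(y<95)&(z<80)
    b("stone",red)
    if red.sum()>20:
        t=red&(z>44); print(cv2.minAreaRect(V[t][:,:2].astype(np.float32)))
```

```text
18.4 [701.9 129.2 189. ] [180.  -50.  172.2] F [0.4 0.1 0.2] op 39.8 g 0.0
 19.2 [671.7 124.4 299.2] [-180.   -20.1  172.2] F [0.3 0.3 0.5] op 39.9 g 0.0
 20.5 [ 450.9 -120.   280. ] [180.   -0.  172.2] F [ 1.3 -0.6  0.4] op 39.8 g 0.0
top bar 183 [[-197.8, -51.7, 87.2], [-192.2, 0.5, 91.5], [-181.5, 50.8, 95.5]]
top flap>122 680 [[-12.8, -38.1, 123.3], [-3.9, 27.9, 155.7], [17.6, 93.7, 178.8]]
top flap>150 402 [[-5.6, -37.7, 150.8], [-0.3, 27.6, 165.7], [20.5, 93.7, 179.2]]
top flap>165 209 [[-1.8, -37.3, 165.2], [1.2, 25.8, 174.2], [5.5, 93.7, 180.1]]
top stone 422 [[-137.1, 9.4, 35.6], [-98.3, 29.4, 53.5], [-59.5, 49.0, 57.5]]
((-97.97445678710938, 29.771236419677734), (40.11518478393555, 79.7584457397461), 86.01026153564453)
scene bar 146 [[-198.8, -51.9, 85.7], [-192.0, 2.9, 91.1], [-183.2, 52.9, 95.0]]
scene flap>122 324 [[-11.0, -37.8, 124.0], [0.6, 31.7, 161.1], [21.2, 95.4, 178.3]]
scene flap>150 229 [[-3.2, -38.5, 151.8], [2.0, 30.8, 166.4], [21.4, 95.0, 178.4]]
scene flap>165 124 [[-0.3, -38.7, 165.4], [2.1, 29.5, 175.9], [5.5, 94.8, 178.6]]
scene stone 481 [[-147.2, 11.5, -0.7], [-95.6, 39.9, 52.2], [-32.9, 93.7, 56.3]]
((-99.74931335449219, 30.712751388549805), (40.34219741821289, 78.57638549804688), 83.27654266357422)
```

View pics/top4.png

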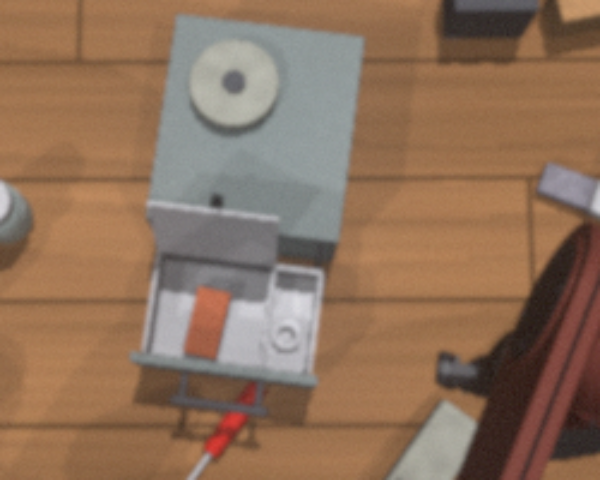

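The top view shows the stone at (208,322) in the bay, clear on both sides, and the flap standing past upright at (215,232). The two views agree on the stone: unit (-98.5, 30), top at z ≈ 52.5, about -5° to the unit's x axis. Now I grasp it.

Run:
```python
from h import *
Y=167.7; o=[180,0,Y]
print(ctrl.inverse_kinematics([448.5,-283,168],o))
ctrl.grip(62,70)
ctrl.move_ptp(U(-98.5,30,170),o)
print(ctrl.move_linear(U(-98.5,30,45),rate=80,threshold=8)); rep()
ctrl.grip(0,70); s=rep("grip")
if s["opening"]>33:
    ctrl.move_linear(s["ee_pos"]+[0,0,30],rate=50); rep()
    ctrl.move_linear(s["ee_pos"]+[0,0,150],rate=120); rep()
    ctrl.pause(.3)
    im,_=ctrl.camera("scene"); cv2.imwrite("pics/up.png",cv2.resize(im[60:340,110:400],None,fx=2,fy=2))
```

```text
[ -40.77492279    3.49898032  105.86466534    0.           70.63635434
 -118.47492279]
False
 23.8 [537.1 153.   45.6] [1.800e+02 1.000e-01 1.677e+02] F [ 0.7 -0.8 -1. ] op 62.2 g 0.0
grip 24.1 [537.3 153.1  45.8] [1.800e+02 1.000e-01 1.677e+02] F [-0.3 -0.5  4.4] op 38.8 g 71.4
 24.9 [537.1 153.   75.7] [-180.    -0.   167.7] F [ 0.2  0.6 -2. ] op 38.3 g 70.7
 26.0 [536.6 152.9 194.7] [-1.800e+02 -1.000e-01  1.677e+02] F [-0.4 -0.6 -2.6] op 38.3 g 70.7
```

View pics/up.png

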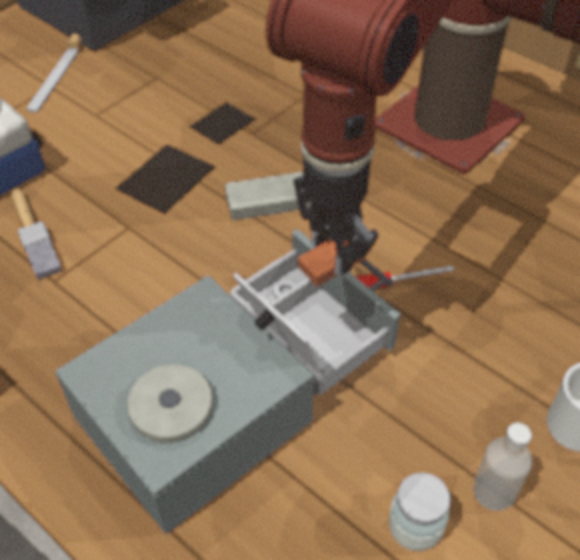

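The stone is in the gripper at (320,262), level and clear of the drawer. I move it over the mat and verify.

Run:
```python
from h import *
o=[180,0,167.7]
ctrl.move_ptp([490,-60,195],o)
ctrl.move_ptp([448.5,-283,168],o); ctrl.pause(.6); rep()
for n in("top","scene"):
    im,d,W=cloud(n); i=im.astype(int)
    x,y,z=W[...,0],W[...,1],W[...,2]
    red=(i[...,2]>i[...,1]+40)&(i[...,2]>i[...,0]+50)&(abs(x-448)<80)&(abs(y+283)<70)&(z>130)&(z<190)
    if red.sum()>5: print(n,red.sum(),np.percentile(W[red],[2,50,98],axis=0).round(0).tolist())
    V=unit(W); m=(V[...,0]>-215)&(V[...,0]<-180)&(abs(V[...,1])<60)&(V[...,2]>80)&(V[...,2]<102); print("bar",np.median(V[m],0).round(1))
    cv2.imwrite(f"pics/{n}5.png",im)
```

```text
28.8 [ 448.5 -282.9  168. ] [-180.     0.   167.7] F [-0.2 -0.3 -2.5] op 38.4 g 70.7
top 272 [[411.0, -298.0, 172.0], [430.0, -279.0, 176.0], [488.0, -258.0, 178.0]]
bar [-1.921e+02 -1.000e-01  9.200e+01]
scene 182 [[414.0, -307.0, 155.0], [467.0, -278.0, 174.0], [489.0, -256.0, 178.0]]
bar [-191.8    3.6   91.5]
```

View pics/scene5.png

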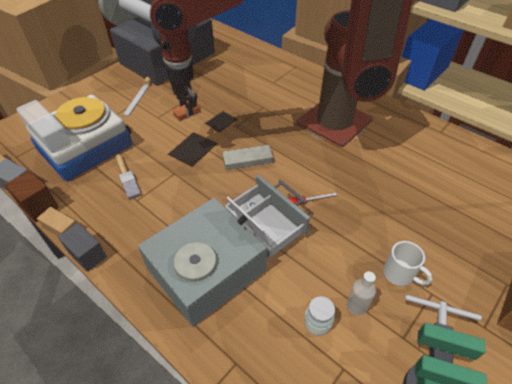

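The stone is held level at (186,112) in the image. It measures x 411–488 and y -307 to -256, with its top at ≈ 176, so it is over the mat middle with its underside at about 154. The drawer is still out and the bystanders look unmoved.

```bash
python3 -c "
from bench import ctrl
print(ctrl.finish_job())"
```

```text
the job is handed in; nothing more can be done
None
```

The job is handed in: the gripper holds the stone level about 15 cm above the middle of the larger mat, the drawer is about 145 mm out (5 mm short of its stop, to spare the screwdriver), the flap is up and the bystanders look unmoved; no verdict was returned.

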